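# Raise the thermometer probe to its half-depth mark in the dry-block heater

### The job

The dry-block heater's depth profile is being checked, so its two thermometer probes must be read at different depths. Open the clear lid until it lies back on its stop, then draw the probe with the blue handle straight up its snug well, without forcing it sideways against the bore, until the black ring on its stem is level with the top face of the metal block, and hold it there, still: the program finishes while the gripper holds the probe. Do not pull it past that mark, leave the white-handled probe fully down and do not disturb the things standing round.

Things in the scene. Friction and masses are not known exactly. Their poses are not given: they have to be found in the camera images.
- heater: dry-block heater, a fixed white instrument 170 x 170 x 100 mm with a sloped control panel at its front and a clear hinged lid on top. Origin on the bench under its middle; x points from the front panel back to the lid's hinge, z up. Only the lid and the probes stand above 110 mm
- block_top (a point): middle of the top face of the aluminium block, 96 mm above the bench, 4 mm below the housing's edge; axes as the heater's. Two upright round probe wells open in this face at x = -18 mm, y = +36 and -36 mm from here: bore 11 mm (for 10 mm stems), 80 mm deep, a probe in each. The block's other holes are empty
- heater_lid (a joint): angle of the clear lid: 0 shut, 1.75 lying back on its rear stop. A hood open below, 124 mm deep, 158 mm wide, 68 mm high, 0.24 kg, hinge lightly damped. Let go below about 0.9 it falls shut, beyond about 1.05 it sinks back onto the stop by itself in a second or two. Open, it stands 125 mm above the hinge and reaches 70 mm behind it
- lid_hinge (a point): middle of the lid's hinge line, 66 mm behind the heater's origin, 104 mm above the bench. The hinge runs along the heater's y; the axes turn with the lid and are the heater's when it is shut
- lid_handle (a point): grip point in the lip handle, a dark grey block 36 mm wide (y), 32 mm long, 12 mm thick that sticks out forward from the upper part of the lid's front wall. Lid shut: this point is 143 mm in front of the hinge line and 54 mm above it, 19 mm in front of the wall. Pinched across its width from above, the handle turns between the fingers as the lid swings
- probe_blue: the thermometer probe to be raised: steel stem 10 mm across with a blue handle on top, 136 mm long in all, 0.08 to 0.17 kg. Origin at the stem's tip, z up along the stem. It stands loose on the bottom of its well and drops back if let go. The blue and the white probe swap wells from start to start
- probe_blue_grip (a point): centre of the blue handle: 20 mm across, 48 mm long, upright, 24 mm above and below this point. At the start 128 mm above the bench, under the lid; the stem's tip is 112 mm below this point
- probe_blue_ring (a point): middle of the black ring (3 mm wide) round the blue probe's stem, 72 mm below probe_blue_grip and 40 mm above the tip. At the start it is hidden in the well 40 mm below the block's top face: the probe has to rise by 40 mm
- probe_white_grip (a point): centre of the white handle of the other probe, of the same shape and size; this probe stays down
- probe_white_ring (a point): the same black ring on the white probe; it stays 40 mm below the block's top face
- box_carton_mid (a point): bystander: small folding carton, blue and cream, 34 x 79 x 46 mm; this point lies 23 mm above its base
- tips_mid (a point): bystander: clear pipette tip box with a blue band, 99 x 127 x 96 mm; this point lies half-way up
- bottle_low_mid (a point): bystander: small clear reagent bottle with a blue cap, 69 mm across, 117 mm tall; this point lies half-way up
- marker_mid (a point): bystander: green marker pen standing on end, 25 mm across, 112 mm tall; this point lies half-way up
- capped_tube_mid (a point): bystander: clear plastic tube with an orange cap standing on end, 24 mm across, 103 mm tall; this point lies half-way up

How it is judged (in metres and radians):
On the way:
1. the lid lies back on its stop (within 0.05 rad) while the blue probe is still down (value of joint heater_lid above 1.7 rad and z of probe_blue_ring in the frame of block_top below -0.03 m), for 0.2 s.
At the end, for the whole second after the job is handed in: Lid on its stop (over 1.68 rad). Blue probe: ring within 4 mm of the block's top face, upright within 0.05 rad, at rest, held by the fingers (over 2 N), pressing on the heater with under 15 N. White probe down within 3 mm (value of joint heater_lid above 1.68 rad and z of probe_blue_ring in the frame of block_top between -0.004 and 0.004 m and angle between the z axis of probe_blue and the z axis of block_top, either way round below 0.05 rad and contact force between the fingers and probe_blue above 2 N and contact force between probe_blue and heater below 15 N and linear speed of probe_blue below 0.01 m/s and z of probe_white_ring in the frame of block_top below -0.037 m); the arm keeps its last pose, push and grip.
It fails at once if the blue probe is pulled more than 8 mm past its mark (z of probe_blue_ring in the frame of block_top above 0.008 m).
It fails at once if the blue probe is forced against its bore with more than 35 N while it is being drawn (z of probe_blue_ring in the frame of block_top above -0.034 m and contact force between probe_blue and heater above 35 N).
It fails at once if the white probe is lifted by more than 5 mm (z of probe_white_ring in the frame of block_top above -0.035 m).
It fails at once if one of the things standing round is moved by more than 20 mm (distance of any of box_carton_mid, tips_mid, bottle_low_mid, marker_mid, capped_tube_mid from where it was at the start of the episode above 0.02 m).
It also fails if it takes over 54 s, if anything falls off the work surface, if the arm or the gripper's body presses on something with over 40 N, if the wrist force passes 120 N, or if a joint passes its speed limit or range.

### The arm

A 6-joint arm with a two-finger parallel gripper is mounted at the origin on a cart in front of the work surface, level with it; the furniture and walls round the work are solid. World frame = base frame: x ahead of the robot, y to its left, z up, the work surface at z = 0. Lengths are in mm, angles in rad, forces in N, time in s.
With the tool pointing down it reaches from about 275 to 1000 mm from the base axis. Payload 8.4 kg.
Tool frame: the origin (TCP) lies at the very end of the fingers, on their centre line; the grasp point (between the pads) lies 19 mm behind it (r.pinch_z is the distance from the TCP to the grasp point, in mm); z points along the fingers, y is the direction in which the jaws open and shut (so a half turn about z gives the same grasp; the last joint's range is limited). The gripper opens to 85 mm and grips with 20 to 120 N. Pads are 22 mm wide; open, the fingers measure 114 mm over their backs; the gripper's body (76 mm by 85 mm) begins 54 mm behind the grasp point. The pads swing forward as they close: fully open they stand 13 mm farther back than shut.
Start: joints at [-1.207, 0.353, 1.633, -0, 1.155, -0.002], TCP at [223.559, -583.652, 231.281] pointing down, gripper open.
Joint ranges: [-2.63, 2.63], [-0.92, 2.1], [0.06, 2.66], [-1.3, 4.44], [0, 2.69], [-3.02, 3.02]. Speed limits (rad/s): [2.22, 2.22, 2.79, 3.14, 3.14, 3.14].

### API

Orientations are given as [roll, pitch, yaw] about the fixed x, y, z axes, in that order (R = Rz(yaw) Ry(pitch) Rx(roll)).
In Python, from rig import r, optics gives the robot as it stands.
- The arm moves only by the shell command python3 -m creep 'ROWS' [FORCE]. ROWS is JSON, a list of rows, each an object with "dp": the shift along the tool's x, y, z in mm, a list of three; "angular": the turn, a rotation vector about the tool's x, y, z in rad, a list of three; "fingers": the finger opening in mm, from 0 to 85.4. In form: [{"dp": [dx, dy, dz], "angular": [wx, wy, wz], "fingers": fingers}, ...]. A call has 1 to 5 rows; each row is the pose to reach, as a shift and turn from the pose commanded when the call began, along the tool's axes at that moment; what a row does not reach only later rows make up. A row lasts 1/12 s, in which the tool goes at most 41.7 mm and 7.16 degrees, less where a joint would pass 70% of its speed; a pose out of reach is approached as far as the arm can. A call with a gripper value outside its range is refused whole. The fingers move at their own pace and stop on an object; FORCE is the grip in N (left out, the last holds). Time passes only in rows, so rows that repeat a pose let the fingers close. It gives the time, the measured TCP pose, the force and the opening at its end, in the units of the state.
- r.sense(): the state, without advancing time (a new reading comes with each control period).
- optics.grab_frame(name): name is "scene" or "top"; returns the picture (480x640x3 uint8, blue, green, red); there is no depth.
- optics.camera_params(name): a dict with "fx", "fy", "cx", "cy" (pixels), "distortion" ([k1, k2, p1, p2, k3] as OpenCV has them; the pictures are not rectified), "eye" and "rotation" of the camera in the world. Camera axes: x right, y up, looking along -z (the intrinsics and any distortion apply to the point x, -y, -z); pixel columns grow to the right and rows downward; lengths in mm; the calibration is good to about 2 mm. A picture is of the moment at which its call begins. camera_params takes no time and is no camera call.
- r.sign_off(): hands the job in, once; it reports no verdict.
The state is a dict: "clock": time; "qpos": joint angles; "qvel": joint speeds; "joint_efforts": joint torques, N m; "eef_pos": TCP position; "tcp_rot": TCP orientation; "contact_force": force on the tool from outside, world axes, zero at the start; "wrist_torque": the same for the moment, N m; "opening": opening from 0.0 (shut) to 1.0 (fully open).
Only numpy, scipy, OpenCV 4.12 (cv2) and the standard library are available. Lean on these libraries where they do the work, as an engineer would, in place of code of your own. Each camera call takes 0.05 s, during which the arm holds its last target.

## Working session

There is one attempt and no reset: what is moved stays moved. The work goes in short steps, Python scripts to look and compute and a shell command to move; the robot and the scene stay as the last step left them, time stands still between calls to the robot, and variables do not carry over. Pictures are saved under pics/ and viewed, and the job is handed in when it is done.

```bash
ls; mkdir -p pics
python3 - <<'E'
from rig import r, optics
import cv2
print(r.sense())
for n in("scene","top"):
    cv2.imwrite(f"pics/{n}0.png",optics.grab_frame(n)); print(optics.camera_params(n))
E
```

```text
pics
{'clock': 0.0, 'qpos': array([-1.20741417e+00,  3.53657427e-01,  1.63417754e+00, -4.31040390e-05,
        1.15519871e+00, -2.40575383e-03]), 'qvel': array([-2.50596228e-03, -1.15488897e-03, -1.48461142e-03,  1.34047968e-03,
       -8.80089538e-05, -5.12301322e-04]), 'joint_efforts': array([ 4.22282437e-04, -6.05250049e+01, -3.42066979e+01, -7.34922719e-05,
        9.25684551e-03,  4.73123620e-06]), 'eef_pos': array([ 223.35874635, -583.18805456,  230.53731981]), 'tcp_rot': array([-3.14015154e+00,  3.59428484e-05,  3.65805368e-01]), 'contact_force': array([-0.04340619, -0.04563768,  0.17333202]), 'wrist_torque': array([-0.06171618,  0.03998942,  0.04412999]), 'opening': 0.9987650399362442}
{'fx': 538.5330452507648, 'fy': 538.5330452507648, 'cx': 315.2364734413562, 'cy': 237.20947802451164, 'distortion': array([-0.12285843,  0.        ,  0.        ,  0.        ,  0.        ]), 'eye': array([ -49.42713252,  731.33056495, 1155.08996952]), 'rotation': array([ 0.7383557 ,  0.00397147, -2.47259521])}
{'fx': 609.2014193524627, 'fy': 609.2014193524627, 'cx': 326.61743252886623, 'cy': 241.4506347459998, 'distortion': array([0.0542636, 0.       , 0.       , 0.       , 0.       ]), 'eye': array([ 400.5282075 ,  -23.53241873, 1408.27849287]), 'rotation': array([ 0.09000145,  0.01162382, -1.58320441])}
```

View pics/scene0.png

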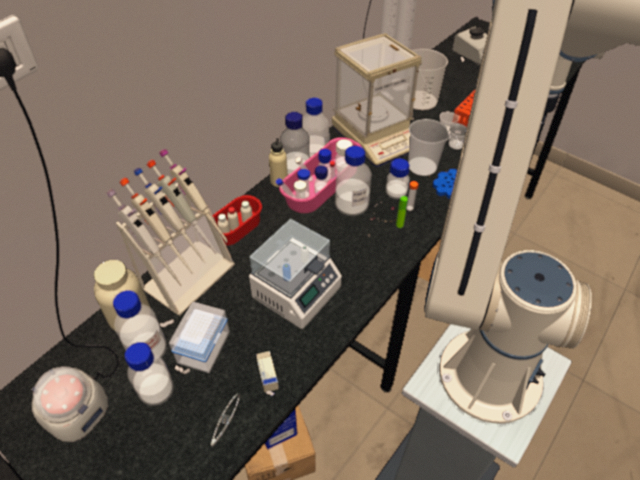

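View pics/top0.png

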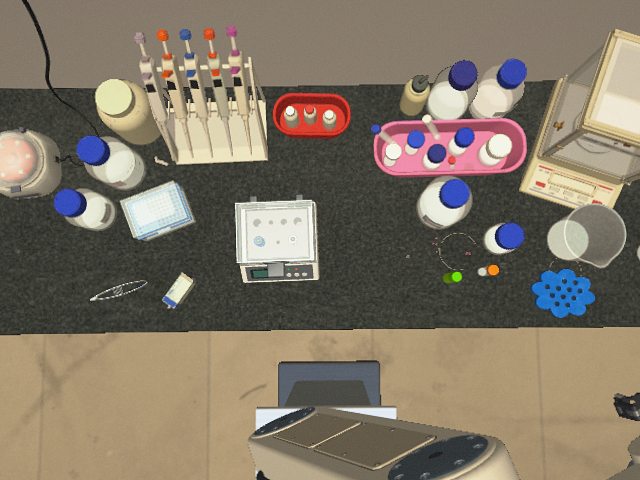

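The top view shows the heater around (277,240), its panel facing the robot and its handle at about (276,269). The blue probe is at (260,241) and the white one near (292,239). The tip box, carton, bottle, marker and tube are all well to the sides. Next I'll enlarge the heater and measure it.

```bash
cat > h.py <<'E'
import numpy as np, cv2
from scipy.spatial.transform import Rotation as R
from rig import r, optics
def cam(n):
    p=optics.camera_params(n); K=np.array([[p['fx'],0,p['cx']],[0,p['fy'],p['cy']],[0,0,1]])
    return K,p['distortion'],np.array(p['eye']),R.from_euler('xyz',p['rotation']).as_matrix()
def ray(n,uv):
    K,d,e,M=cam(n); q=cv2.undistortPoints(np.array([[uv]],float),K,d)[0,0]
    return e,M@np.array([q[0],-q[1],-1.])
def onz(n,uv,z):
    e,v=ray(n,uv); return e+v*(z-e[2])/v[2]
def proj(n,P):
    K,d,e,M=cam(n); c=(np.atleast_2d(P)-e)@M; c=c*[1,-1,-1]
    return cv2.projectPoints(c,np.zeros(3),np.zeros(3),K,d)[0][:,0]
def tri(a,b):
    A=[];B=[]
    for n,uv in(a,b):
        e,v=ray(n,uv);v/=np.linalg.norm(v);P=np.eye(3)-np.outer(v,v);A.append(P);B.append(P@e)
    x=np.linalg.lstsq(np.vstack(A),np.hstack(B),rcond=None)[0]
    return x,[np.linalg.norm(P@x-b) for P,b in zip(A,B)]
E
python3 - <<'E'
from h import *
a=cv2.imread('pics/top0.png')[185:295,222:332]; cv2.imwrite('pics/topz.png',cv2.resize(a,(600,600),interpolation=cv2.INTER_CUBIC))
a=cv2.imread('pics/scene0.png')[215:330,240:350]; cv2.imwrite('pics/scz.png',cv2.resize(a,(574,600),interpolation=cv2.INTER_CUBIC))
s=r.sense();print(proj('top',s['eef_pos']),proj('scene',s['eef_pos']),onz('top',(276,240),100),onz('scene',(290,280),100))
E
```

```text
[[636.30721671 389.27207965]] [[528.59991119 142.96739053]] [523.39498276  99.40787477 100.        ] [509.73974071 131.48658141 100.        ]
```

View pics/topz.png

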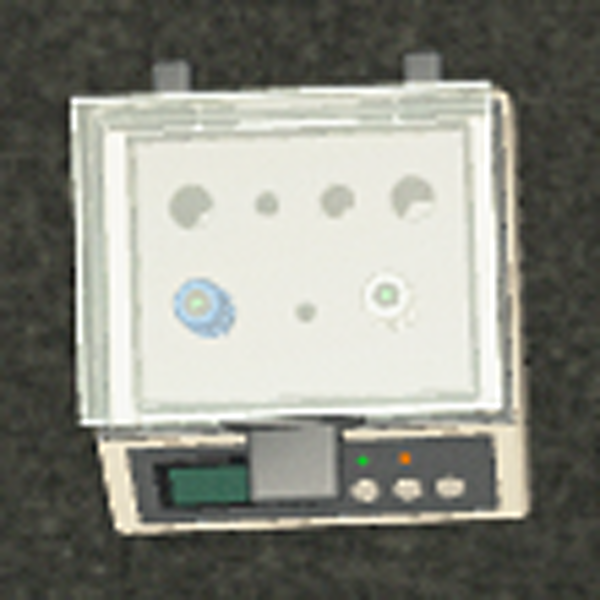

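View pics/scz.png

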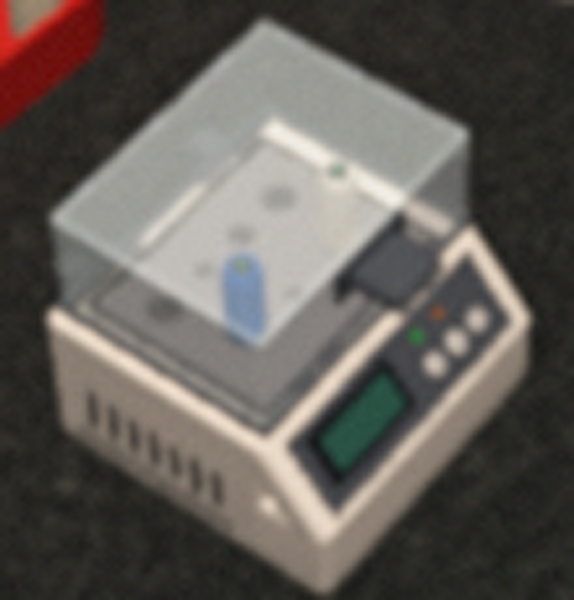

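Run:
```python
from h import *
T=lambda x,y:(222+(x+.5)*110/600-.5,185+(y+.5)*110/600-.5)
S=lambda x,y:(240+(x+.5)*110/574-.5,215+(y+.5)*115/600-.5)
b=onz('top',T(197,303),152);w=onz('top',T(386,295),152);print('blue',b,'white',w,np.linalg.norm(b-w))
bs=onz('scene',S(242,264),152);ws=onz('scene',S(337,172),152);print('scene',bs,ws,np.linalg.norm(bs-ws))
print('tri',tri(('top',T(197,303)),('scene',S(242,264))),tri(('top',T(386,295)),('scene',S(337,172))))
d=b-w;print('yaw',np.arctan2(-d[0],d[1]))
for nm,p in dict(hl=(250,432),hr=(337,430),fl=(250,497),fr=(337,495)).items():print(nm,onz('top',T(*p),164))
# rear lid top edge and front lid top edge z=104+68=172
for nm,p in dict(rl=(72,99),rr=(490,83),fl=(82,425),fr=(505,412)).items():print('lid',nm,onz('top',T(*p),172))
for nm,p in dict(hA=(378,228),hB=(440,258),hC=(400,305),hD=(335,272)).items():print('sc',nm,onz('scene',S(*p),164))
```

```text
blue [518.72684098 132.4328209  152.        ] white [520.81260233  60.59341109 152.        ] 71.8696820858101
scene [518.80123619 132.6241927  152.        ] [519.92158275  61.77293481 152.        ] 70.86011516143196
tri (array([518.81040011, 132.49762763, 151.85104759]), [np.float64(0.08266779795853285), np.float64(0.08266779795937167)]) (array([520.92651457,  60.67572973, 150.31791335]), [np.float64(0.055672935656989), np.float64(0.05567293565731071)])
yaw 0.029025510976727543
hl [468.75049952 111.16797514 164.        ]
hr [469.06486556  78.53640457 164.        ]
fl [444.40802804 111.2454165  164.        ]
fr [444.72198385  78.6744837  164.        ]
lid rl [594.48163435 176.71411723 172.        ]
lid rr [598.41601507  19.53889268 172.        ]
lid fl [471.76764595 172.87904201 172.        ]
lid fr [474.50821707  15.21376049 172.        ]
sc hA [476.6227072   84.72302403 164.        ]
sc hB [443.22401085  81.23650313 164.        ]
sc hC [440.6310018  114.00009347 164.        ]
sc hD [475.70899876 117.22208626 164.        ]
```

```bash
cat >> h.py <<'E'
def go(P,yaw=None,n=1):
    "shift in tool axes (mm) & turn to reach TCP P with tool down at yaw"
    s=r.sense();M=R.from_euler('xyz',s['tcp_rot'])
    t=R.from_euler('xyz',[np.pi,0,yaw if yaw is not None else s['tcp_rot'][2]])
    print('dp',np.round(M.inv().apply(np.array(P)-s['eef_pos']),1),'ang',np.round((M.inv()*t).as_rotvec(),3))
E
python3 - <<'E'
from h import *
go([453,95,240],.028)
E
```

```text
dp [ 457.  -551.3   -8.7] ang [-0.001  0.     0.338]
```

```bash
python3 -m creep '[{"dp":[15,-18,-2],"angular":[0,0,0],"fingers":85},{"dp":[40,-48,-4],"angular":[0,0,0],"fingers":85},{"dp":[65,-78,-6],"angular":[0,0,0],"fingers":85},{"dp":[90,-108,-8],"angular":[0,0,0],"fingers":85},{"dp":[115,-138,-10],"angular":[0,0,0],"fingers":85}]'
python3 -m creep '[{"dp":[25,-30,0],"angular":[0,0,0],"fingers":85},{"dp":[50,-60,0],"angular":[0,0,0],"fingers":85},{"dp":[75,-90,0],"angular":[0,0,0],"fingers":85},{"dp":[100,-120,0],"angular":[0,0,0],"fingers":85},{"dp":[125,-150,0],"angular":[0,0,0],"fingers":85}]'
python3 -m creep '[{"dp":[25,-30,0],"angular":[0,0,0.06],"fingers":85},{"dp":[50,-60,0],"angular":[0,0,0.12],"fingers":85},{"dp":[75,-90,0],"angular":[0,0,0.18],"fingers":85},{"dp":[100,-120,0],"angular":[0,0,0.24],"fingers":85},{"dp":[120,-145,0],"angular":[0,0,0.3],"fingers":85}]'
python3 - <<'E'
from h import *
print(r.sense()['eef_pos'],r.sense()['qpos']);go([453,95,240],.028)
E
```

```text
clock: 0.52
eef_pos: [281.6, -411.8, 240.9]
tcp_rot: [-3.141, 0.0, 0.365]
contact_force: [1.1, 0.3, 0.0]
opening: 0.994
clock: 0.93
eef_pos: [344.6, -227.0, 241.2]
tcp_rot: [-3.142, -0.0, 0.365]
contact_force: [0.4, -0.2, -0.7]
opening: 0.996
clock: 1.35
eef_pos: [405.1, -48.1, 241.3]
tcp_rot: [-3.141, -0.0, 0.063]
contact_force: [0.9, -0.2, -0.1]
opening: 0.999
[405.09176778 -48.12720625 241.32863858] [-1.22214443e-01 -8.84466791e-03  2.05455176e+00  3.82908953e-04
  1.09555258e+00  1.38515813e+00]
dp [  56.9 -139.8    1.4] ang [-0.    -0.     0.035]
```

```bash
python3 -m creep '[{"dp":[13,-32,0],"angular":[0,0,0.01],"fingers":85},{"dp":[27,-66,0],"angular":[0,0,0.02],"fingers":85},{"dp":[41,-100,0],"angular":[0,0,0.035],"fingers":85},{"dp":[52,-128,1],"angular":[0,0,0.035],"fingers":85},{"dp":[56.5,-139,1],"angular":[0,0,0.035],"fingers":85}]'
python3 -m creep '[{"dp":[0,0,0],"angular":[0,0,0],"fingers":70},{"dp":[0,0,0],"angular":[0,0,0],"fingers":70}]'
python3 - <<'E'
from h import *
for n,s in(('top',(170,300,190,350)),('scene',(190,340,220,380))):
    cv2.imwrite(f'pics/{n}1.png',cv2.resize(optics.grab_frame(n)[s[0]:s[1],s[2]:s[3]],None,fx=4,fy=4,interpolation=cv2.INTER_CUBIC))
go([453,95,139],.028)
E
```

```text
clock: 1.77
eef_pos: [452.9, 95.1, 240.1]
tcp_rot: [-3.141, -0.0, 0.033]
contact_force: [0.6, -0.5, -0.3]
opening: 0.996
clock: 1.93
eef_pos: [451.6, 91.8, 239.9]
tcp_rot: [3.141, 0.001, 0.033]
contact_force: [-0.1, 0.5, 0.2]
opening: 0.819
dp [  1.7  -4.2 101.1] ang [0.001 0.001 0.002]
```

View pics/scene1.png

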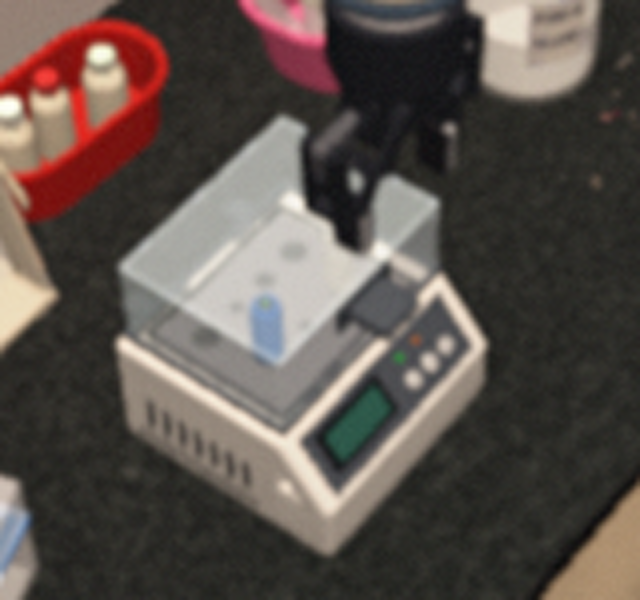

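View pics/top1.png

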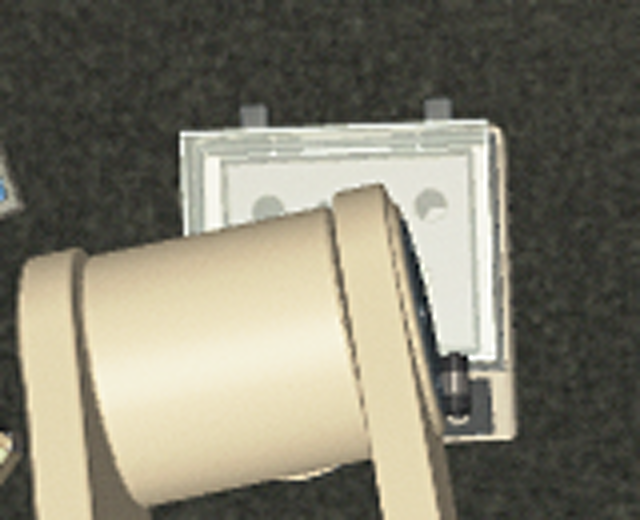

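The scene view shows the open jaws above the dark handle at about (380,305) in the crop, one finger on each side in y. The lid is shut. Now I'll descend.

```bash
python3 -m creep '[{"dp":[1,-4,20],"angular":[0,0,0],"fingers":70},{"dp":[1.5,-4,45],"angular":[0,0,0],"fingers":70},{"dp":[1.5,-4,70],"angular":[0,0,0],"fingers":70},{"dp":[1.5,-4,90],"angular":[0,0,0],"fingers":70},{"dp":[1.5,-4,101],"angular":[0,0,0],"fingers":70}]'
python3 -m creep '[{"dp":[0,0,0],"angular":[0,0,0],"fingers":70},{"dp":[0,0,0],"angular":[0,0,0],"fingers":70}]'
python3 - <<'E'
from h import *
for n,s in(('scene',(190,340,220,380)),):
    cv2.imwrite(f'pics/{n}2.png',cv2.resize(optics.grab_frame(n)[s[0]:s[1],s[2]:s[3]],None,fx=4,fy=4,interpolation=cv2.INTER_CUBIC))
go([453,95,139],.028)
E
```

```text
clock: 2.45
eef_pos: [451.9, 94.2, 137.3]
tcp_rot: [3.141, 0.003, 0.029]
contact_force: [-0.3, -0.7, -0.6]
opening: 0.824
clock: 2.62
eef_pos: [453.0, 94.8, 139.2]
tcp_rot: [3.141, 0.001, 0.029]
contact_force: [1.3, -0.2, 1.3]
opening: 0.82
dp [-0.7  0.1  0.9] ang [ 0.    -0.     0.002]
```

View pics/scene2.png

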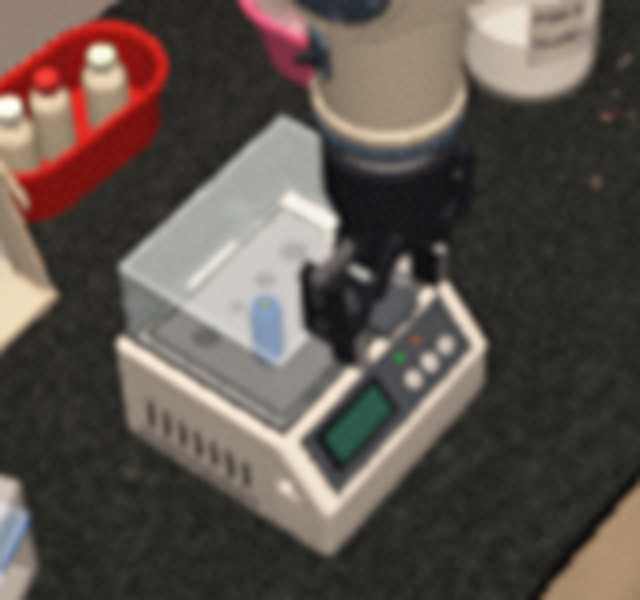

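The fingers now straddle the handle, which is at about (395,305). Now I'll close.

```bash
python3 -m creep '[{"dp":[0,0,0],"angular":[0,0,0],"fingers":30},{"dp":[0,0,0],"angular":[0,0,0],"fingers":30},{"dp":[0,0,0],"angular":[0,0,0],"fingers":30},{"dp":[0,0,0],"angular":[0,0,0],"fingers":30},{"dp":[0,0,0],"angular":[0,0,0],"fingers":30}]' 40
python3 - <<'E'
from h import *
s=r.sense();print(s['eef_pos'],s['opening']*85.4,s['contact_force'])
hx,hz=603,104
x0,z0=s['eef_pos'][0],s['eef_pos'][2]+19
rr=np.hypot(x0-hx,z0-hz);a0=np.arctan2(z0-hz,x0-hx);print(rr,a0)
for th in np.arange(0.08,1.31,.08):
    print(round(th,2),np.round([hx+rr*np.cos(a0-th)-x0,-(hz+rr*np.sin(a0-th)-z0)],0))
E
```

```text
clock: 3.08
eef_pos: [454.0, 96.0, 140.3]
tcp_rot: [-3.141, -0.001, 0.031]
contact_force: [-0.2, -1.7, 6.2]
opening: 0.412
[454.00490075  95.99401529 140.28227274] 35.181931047957676 [-0.17088947 -1.72745609  6.17240238]
158.9203236843167 2.786303401965036
0.08 [  5. -12.]
0.16 [ 11. -23.]
0.24 [ 17. -34.]
0.32 [ 25. -44.]
0.4 [ 33. -54.]
0.48 [ 42. -63.]
0.56 [ 52. -71.]
0.64 [ 63. -78.]
0.72 [ 73. -85.]
0.8 [ 85. -90.]
0.88 [ 97. -95.]
0.96 [109. -98.]
1.04 [ 121. -101.]
1.12 [ 134. -103.]
1.2 [ 147. -104.]
1.28 [ 159. -103.]
```

```bash
python3 -m creep '[{"dp":[2,0,-5],"angular":[0,0,0],"fingers":30},{"dp":[5,0,-12],"angular":[0,0,0],"fingers":30},{"dp":[11,0,-23],"angular":[0,0,0],"fingers":30},{"dp":[17,0,-34],"angular":[0,0,0],"fingers":30},{"dp":[25,0,-44],"angular":[0,0,0],"fingers":30}]'
python3 - <<'E'
from h import *
for n,s in(('scene',(170,340,200,400)),):
    cv2.imwrite(f'pics/{n}3.png',cv2.resize(optics.grab_frame(n)[s[0]:s[1],s[2]:s[3]],None,fx=3.5,fy=3.5,interpolation=cv2.INTER_CUBIC))
print(r.sense()['eef_pos'],r.sense()['contact_force'])
E
```

```text
clock: 3.5
eef_pos: [478.7, 96.6, 184.2]
tcp_rot: [3.141, 0.0, 0.031]
contact_force: [3.2, -0.1, -7.2]
opening: 0.415
[480.50030675  96.69884807 185.98785133] [-2.85656277 -2.10689857  1.68992938]
```

View pics/scene3.png

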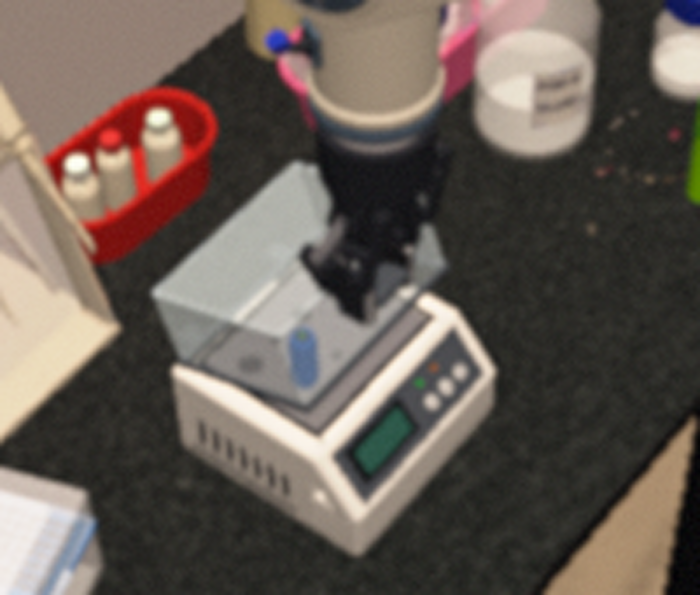

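The lid is rising with the fingers: its near corner has moved up to about (285,335). Forces are low, so I'll continue along the arc.

```bash
python3 -m creep '[{"dp":[8,0,-10],"angular":[0,0,0],"fingers":30},{"dp":[17,0,-19],"angular":[0,0,0],"fingers":30},{"dp":[27,0,-27],"angular":[0,0,0],"fingers":30},{"dp":[38,0,-34],"angular":[0,0,0],"fingers":30},{"dp":[48,0,-41],"angular":[0,0,0],"fingers":30}]'
python3 -m creep '[{"dp":[12,0,-5],"angular":[0,0,0],"fingers":30},{"dp":[24,0,-10],"angular":[0,0,0],"fingers":30},{"dp":[36,0,-13],"angular":[0,0,0],"fingers":30},{"dp":[48,0,-16],"angular":[0,0,0],"fingers":30},{"dp":[61,0,-18],"angular":[0,0,0],"fingers":30}]'
python3 - <<'E'
from h import *
for n,s in(('scene',(130,320,200,400)),):
    cv2.imwrite(f'pics/{n}4.png',cv2.resize(optics.grab_frame(n)[s[0]:s[1],s[2]:s[3]],None,fx=3,fy=3,interpolation=cv2.INTER_CUBIC))
s=r.sense();print(s['eef_pos'],s['contact_force'],s['opening'])
E
```

```text
clock: 3.97
eef_pos: [526.0, 97.9, 223.8]
tcp_rot: [3.141, 0.002, 0.031]
contact_force: [5.7, -0.3, -17.3]
opening: 0.409
clock: 4.38
eef_pos: [585.9, 99.4, 241.3]
tcp_rot: [3.14, 0.005, 0.031]
contact_force: [-2.2, -2.5, -10.3]
opening: 0.413
[588.2987315   99.52506792 241.46387955] [-0.0396204  -2.62294763 -2.29203379] 0.41052319508293167
```

View pics/scene4.png

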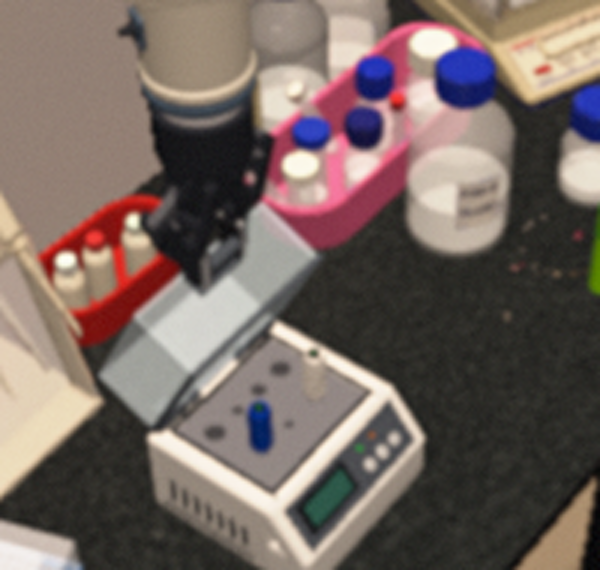

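The lid is clearly past half-open, at about 1.1 rad. I'll take it a little further before releasing.

```bash
python3 -m creep '[{"dp":[10,0,-1],"angular":[0,0,0],"fingers":30},{"dp":[20,0,-1],"angular":[0,0,0],"fingers":30},{"dp":[29,0,0],"angular":[0,0,0],"fingers":30},{"dp":[29,0,0],"angular":[0,0,0],"fingers":30},{"dp":[29,0,0],"angular":[0,0,0],"fingers":60}]'
python3 -m creep '[{"dp":[0,0,0],"angular":[0,0,0],"fingers":70},{"dp":[0,0,0],"angular":[0,0,0],"fingers":70},{"dp":[0,0,0],"angular":[0,0,0],"fingers":70},{"dp":[0,0,-10],"angular":[0,0,0],"fingers":70},{"dp":[0,0,-25],"angular":[0,0,0],"fingers":70}]'
python3 -m creep '[{"dp":[0,0,-20],"angular":[0,0,0],"fingers":70},{"dp":[0,0,-30],"angular":[0,0,0],"fingers":70},{"dp":[-15,0,-30],"angular":[0,0,0],"fingers":70},{"dp":[-40,0,-30],"angular":[0,0,0],"fingers":70},{"dp":[-70,0,-30],"angular":[0,0,0],"fingers":70}]'
python3 - <<'E'
from h import *
for n,s in(('scene',(130,320,200,400)),('top',(140,300,180,360))):
    cv2.imwrite(f'pics/{n}5.png',cv2.resize(optics.grab_frame(n)[s[0]:s[1],s[2]:s[3]],None,fx=3,fy=3,interpolation=cv2.INTER_CUBIC))
s=r.sense();print(s['eef_pos'],s['contact_force'],s['opening'])
E
```

```text
clock: 4.85
eef_pos: [617.3, 101.1, 242.3]
tcp_rot: [-3.141, -0.001, 0.03]
contact_force: [0.2, 0.7, 0.3]
opening: 0.54
clock: 5.27
eef_pos: [615.7, 101.0, 267.2]
tcp_rot: [3.142, 0.002, 0.031]
contact_force: [0.5, 0.1, 1.1]
opening: 0.82
clock: 5.68
eef_pos: [546.7, 98.9, 297.9]
tcp_rot: [-3.141, -0.002, 0.031]
contact_force: [-0.5, 0.3, -0.4]
opening: 0.817
[543.0584039   98.68660648 297.85550503] [ 0.4626872   0.34635204 -0.08117293] 0.8175141390778732
```

View pics/scene5.png

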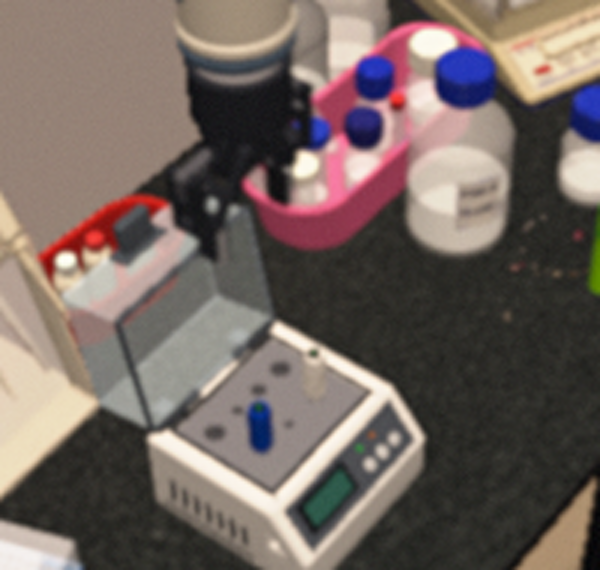

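View pics/top5.png

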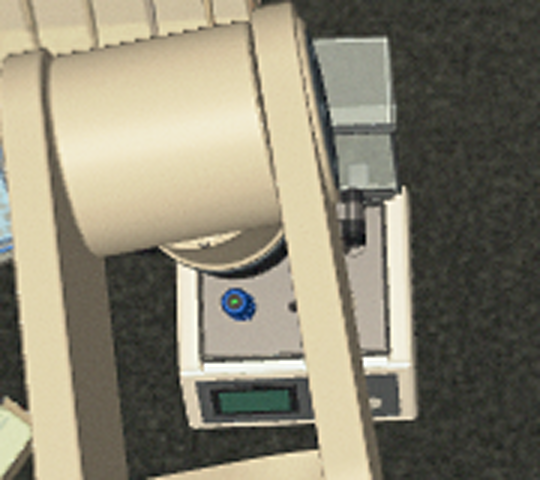

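The lid is back, with the handle block at about (135,235) in the scene crop. The blue probe stands clear at (260,425), and at (237,302) in the top crop. Next I'll measure its top without the lid in the way.

Run:
```python
from h import *
for n,c in(('top',(259,241)),('scene',(286,268))):
    im=optics.grab_frame(n); x,y=c
    cv2.imwrite(f'pics/{n}6.png',cv2.resize(im[y-20:y+20,x-20:x+20],(600,600),interpolation=cv2.INTER_CUBIC))
```

```text
(no output)
```

View pics/scene6.png

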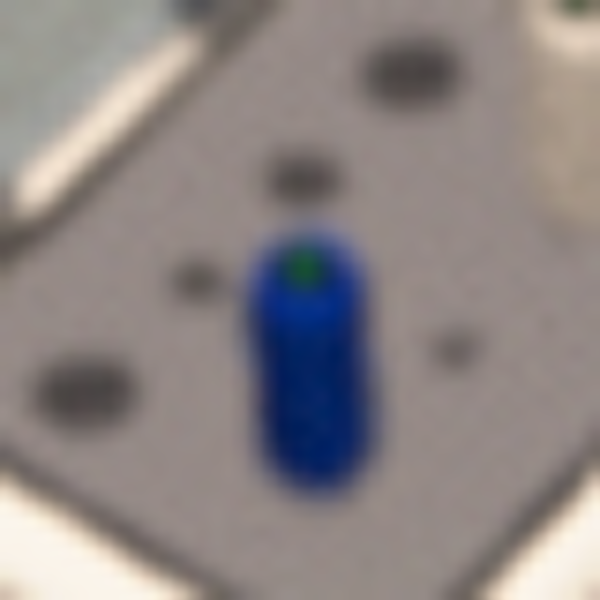

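View pics/top6.png

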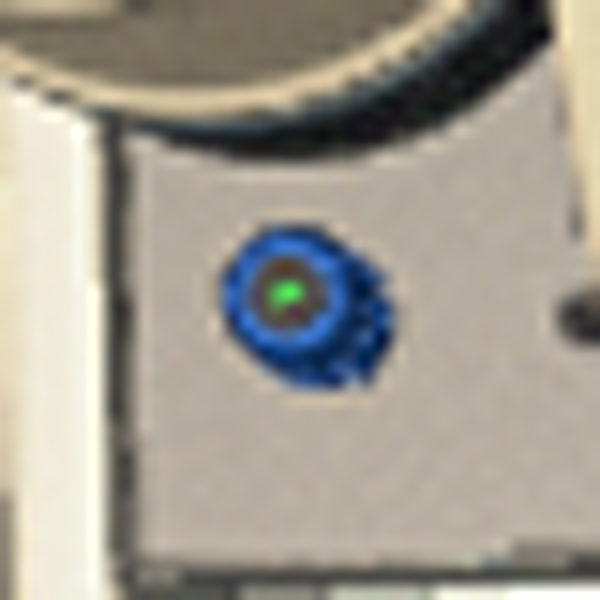

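Run:
```python
from h import *
f=lambda c,u,v:(c[0]-20+(u+.5)/15-.5,c[1]-20+(v+.5)/15-.5)
t=f((259,241),287,294);s=f((286,268),305,265)
print(t,s,onz('top',t,152),onz('scene',s,152),tri(('top',t),('scene',s)))
b=onz('top',t,152)
go([b[0],b[1],260],.028);
```

```text
(257.6666666666667, 240.13333333333333) (285.8666666666667, 265.2) [518.74534739 132.51912396 152.        ] [518.99252738 132.79118869 152.        ] (array([518.90559002, 132.63384491, 151.87077365]), [np.float64(0.17605166141469383), np.float64(0.17605166141384943)])
dp [-26.9 -34.4  38.3] ang [-0.    -0.002  0.003]
```

```bash
python3 -m creep '[{"dp":[-9,-12,5],"angular":[0,0,0],"fingers":60},{"dp":[-20,-25,15],"angular":[0,0,0],"fingers":55},{"dp":[-27,-34.5,30],"angular":[0,-0.002,0.003],"fingers":50},{"dp":[-27,-34.5,55],"angular":[0,-0.002,0.003],"fingers":50},{"dp":[-27,-34.5,75],"angular":[0,-0.002,0.003],"fingers":50}]'
python3 -m creep '[{"dp":[0,0,0],"angular":[0,0,0],"fingers":50},{"dp":[0,0,0],"angular":[0,0,0],"fingers":50},{"dp":[0,0,0],"angular":[0,0,0],"fingers":50}]'
python3 - <<'E'
from h import *
for n,c in(('scene',(286,248)),('top',(265,225))):
    im=optics.grab_frame(n); x,y=c
    cv2.imwrite(f'pics/{n}7.png',cv2.resize(im[y-70:y+70,x-70:x+70],(560,560),interpolation=cv2.INTER_CUBIC))
go([518.8,132.6,112],.028); print(r.sense()['tcp_rot'],r.sense()['contact_force'])
E
```

```text
clock: 6.3
eef_pos: [518.5, 133.7, 221.2]
tcp_rot: [-3.141, 0.001, 0.029]
contact_force: [-0.4, -1.0, -0.7]
opening: 0.59
clock: 6.55
eef_pos: [519.3, 132.9, 223.2]
tcp_rot: [-3.141, 0.001, 0.028]
contact_force: [-0.4, 0.8, 0.5]
opening: 0.583
dp [ -0.7   0.2 111.7] ang [-0.001 -0.    -0.   ]
[-3.14108356e+00 -2.59001604e-04  2.76387752e-02] [0.1307838  0.79525303 0.12977337]
```

View pics/scene7.png

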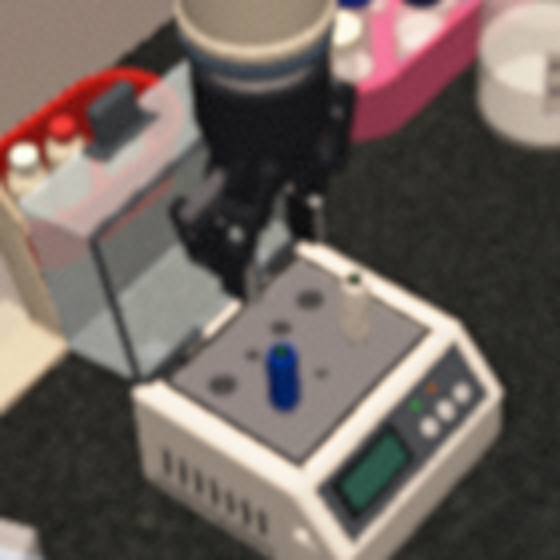

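View pics/top7.png

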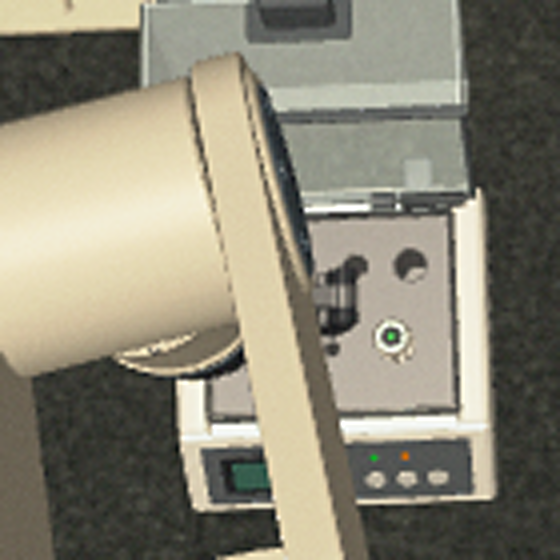

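The lid lies back with its handle at about (292,12) in the top crop. The jaws are above the blue probe with the white one clear at (392,337). I'll compare the handle pixel with the 1.75 rad geometry.

Run:
```python
from h import *
c,s_=np.cos(.028),np.sin(.028)
im=optics.grab_frame('top');cv2.imwrite('pics/top8.png',cv2.resize(im[130:190,235:305],(700,600),interpolation=cv2.INTER_CUBIC))
for th in(1.5,1.65,1.75):
  out=[]
  for d,z in((-143-16,54+6),(-143-16,54-6),(-127,60),(-127,48),(-124,68),(-124,0),(0,68)):
    x=d*np.cos(th)+z*np.sin(th); zz=-d*np.sin(th)+z*np.cos(th)
    P=[603.5+x*c,98.8+x*s_,104+zz]; u=proj('top',P)[0]; out.append(np.round((u-[235,130])*10).tolist())
  print(th,out)
```

```text
1.5 [[319.0, 346.0], [322.0, 409.0], [337.0, 370.0], [339.0, 431.0], [337.0, 331.0], [351.0, 677.0], [396.0, 416.0]]
1.65 [[321.0, 234.0], [322.0, 294.0], [339.0, 284.0], [340.0, 343.0], [339.0, 250.0], [348.0, 584.0], [401.0, 426.0]]
1.75 [[323.0, 167.0], [323.0, 225.0], [341.0, 234.0], [342.0, 291.0], [342.0, 203.0], [347.0, 523.0], [404.0, 436.0]]
```

View pics/top8.png

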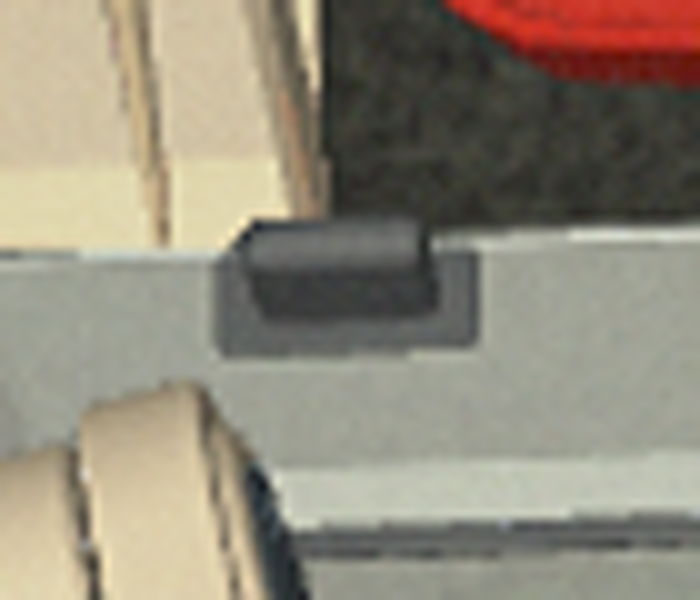

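The handle end face spans rows 220–268 and the wall edges sit near rows 245 and 540. That roughly fits 1.75 rad with the hinge 5 mm nearer. I'll descend now and take another frame to see whether the lid is still moving.

```bash
python3 -m creep '[{"dp":[-0.5,0,20],"angular":[0,0,0],"fingers":50},{"dp":[-0.5,0,45],"angular":[0,0,0],"fingers":50},{"dp":[-0.5,0,70],"angular":[0,0,0],"fingers":50},{"dp":[-0.5,0,92],"angular":[0,0,0],"fingers":50},{"dp":[-0.5,0,107],"angular":[0,0,0],"fingers":50}]'
python3 -m creep '[{"dp":[0,0,4],"angular":[0,0,0],"fingers":50},{"dp":[0,0,4],"angular":[0,0,0],"fingers":50},{"dp":[0,0,4],"angular":[0,0,0],"fingers":50},{"dp":[0,0,4],"angular":[0,0,0],"fingers":50}]'
python3 - <<'E'
from h import *
im=optics.grab_frame('top');cv2.imwrite('pics/top9.png',cv2.resize(im[130:190,235:305],(700,600),interpolation=cv2.INTER_CUBIC))
for n,c in(('scene',(286,248)),):
    im=optics.grab_frame(n); x,y=c
    cv2.imwrite(f'pics/{n}9.png',cv2.resize(im[y-70:y+70,x-70:x+70],(560,560),interpolation=cv2.INTER_CUBIC))
go([518.8,132.6,112],.028); print(r.sense()['tcp_rot'],r.sense()['contact_force'])
E
```

```text
clock: 7.12
eef_pos: [517.5, 132.3, 114.3]
tcp_rot: [3.142, 0.002, 0.027]
contact_force: [-0.4, 0.5, -0.1]
opening: 0.581
clock: 7.45
eef_pos: [518.7, 132.7, 112.7]
tcp_rot: [-3.141, -0.0, 0.028]
contact_force: [-0.8, -0.5, 0.8]
opening: 0.589
dp [0.2 0.1 0.6] ang [-0. -0. -0.]
[-3.14111165e+00 -1.63843308e-04  2.77655338e-02] [ 0.76503764 -0.00423986 -0.49202655]
```

View pics/scene9.png

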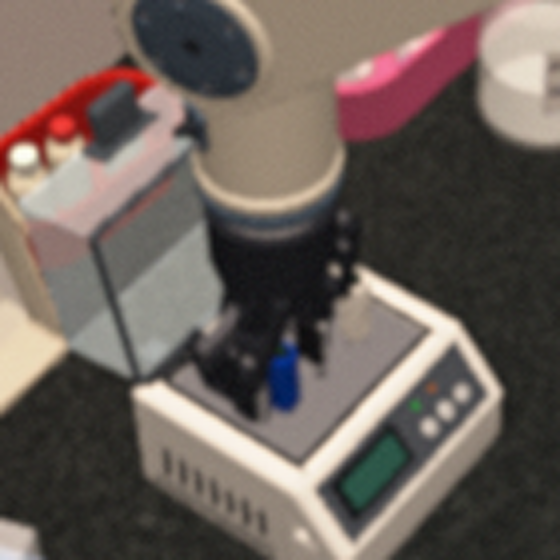

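View pics/top9.png

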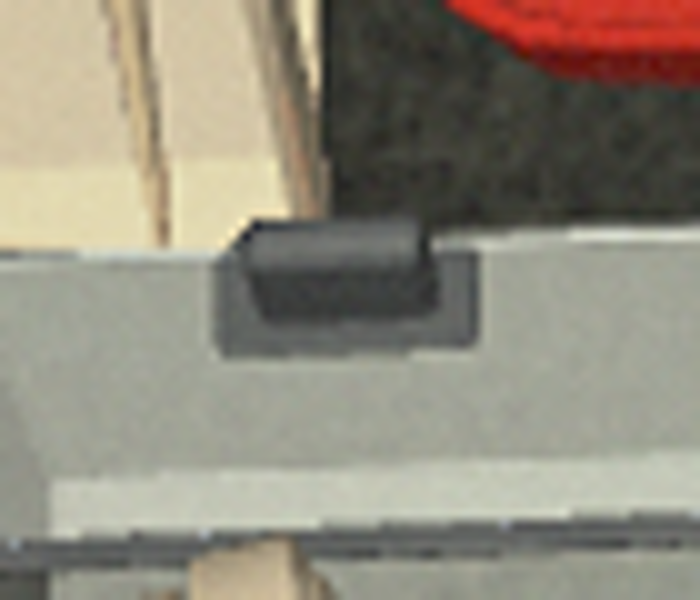

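The lid handle is at the same pixels as a second ago, so the lid is at rest on its stop. The jaws straddle the blue handle at (285,375). Now I'll close gently and watch the side force.

```bash
python3 -m creep '[{"dp":[0,0,0],"angular":[0,0,0],"fingers":30},{"dp":[0,0,0],"angular":[0,0,0],"fingers":25},{"dp":[0,0,0],"angular":[0,0,0],"fingers":21},{"dp":[0,0,0],"angular":[0,0,0],"fingers":18},{"dp":[0,0,0],"angular":[0,0,0],"fingers":14}]' 25
python3 -m creep '[{"dp":[0,0,0],"angular":[0,0,0],"fingers":12},{"dp":[0,0,0],"angular":[0,0,0],"fingers":12},{"dp":[0,0,0],"angular":[0,0,0],"fingers":12},{"dp":[0,0,0],"angular":[0,0,0],"fingers":12},{"dp":[0,0,0],"angular":[0,0,0],"fingers":12}]'
python3 - <<'E'
from h import *
s=r.sense();print(s['eef_pos'],s['tcp_rot'],s['contact_force'],s['wrist_torque'],s['opening']*85.4)
E
```

```text
clock: 7.97
eef_pos: [518.0, 132.8, 111.7]
tcp_rot: [-3.141, 0.001, 0.028]
contact_force: [-1.2, 2.5, 4.6]
opening: 0.227
clock: 8.38
eef_pos: [518.0, 132.8, 111.7]
tcp_rot: [-3.141, 0.001, 0.028]
contact_force: [-0.5, 3.1, 5.3]
opening: 0.225
[518.02519981 132.78861768 111.67774862] [-3.14096717e+00  1.24080664e-03  2.76117899e-02] [-0.52035156  3.14701737  5.32738426] [ 0.74924415  0.19760545 -0.02695683] 19.23100630514833
```

Grip is at 19.2 mm, against a 20 mm handle, with only a small side force. I'll lift in small steps and watch it.

```bash
python3 -m creep '[{"dp":[0,-0.2,-1],"angular":[0,0,0],"fingers":12},{"dp":[0,-0.3,-2],"angular":[0,0,0],"fingers":12},{"dp":[0,-0.3,-3],"angular":[0,0,0],"fingers":12},{"dp":[0,-0.3,-4],"angular":[0,0,0],"fingers":12},{"dp":[0,-0.3,-4],"angular":[0,0,0],"fingers":12}]'
python3 -c "
from h import *
s=r.sense();print(s['eef_pos'],s['tcp_rot'],s['contact_force'],s['wrist_torque'],s['opening']*85.4)"
```

```text
clock: 8.8
eef_pos: [517.6, 132.8, 115.3]
tcp_rot: [-3.141, 0.002, 0.028]
contact_force: [0.6, 3.8, -2.0]
opening: 0.222
[517.62406484 132.80767306 115.26960733] [-3.14148108e+00  2.13427477e-03  2.77725638e-02] [ 0.6294879   3.7703944  -2.00447164] [ 0.81248118 -0.13755649  0.03526562] 18.986991834697434
```

```bash
python3 -m creep '[{"dp":[0,-0.3,0],"angular":[0,0,0],"fingers":12},{"dp":[0,-0.6,0],"angular":[0,0,0],"fingers":12},{"dp":[0,-0.6,0],"angular":[0,0,0],"fingers":12},{"dp":[0,-0.6,0],"angular":[0,0,0],"fingers":12}]'
python3 -c "
from h import *
s=r.sense();print(s['eef_pos'],s['tcp_rot'],s['contact_force'],s['wrist_torque'],s['opening']*85.4)"
```

```text
clock: 9.13
eef_pos: [517.5, 133.0, 115.2]
tcp_rot: [3.141, 0.002, 0.028]
contact_force: [-0.2, 0.8, -1.7]
opening: 0.22
[517.53289155 133.04627483 115.2480192 ] [3.14114040e+00 2.28793701e-03 2.79089475e-02] [-0.17276039  0.78781814 -1.7237294 ] [ 0.05624518 -0.11056004 -0.02154739] 18.750618067759827
```

```bash
python3 -m creep '[{"dp":[0,0,-2],"angular":[0,0,0],"fingers":12},{"dp":[0,0,-5],"angular":[0,0,0],"fingers":12},{"dp":[0,0,-8],"angular":[0,0,0],"fingers":12},{"dp":[0,0,-10],"angular":[0,0,0],"fingers":12},{"dp":[0,0,-10],"angular":[0,0,0],"fingers":12}]'
python3 -c "
from h import *
s=r.sense();print(s['eef_pos'],s['tcp_rot'],s['contact_force'],s['wrist_torque'],s['opening']*85.4)"
```

```text
clock: 9.55
eef_pos: [517.9, 133.3, 125.9]
tcp_rot: [-3.142, 0.001, 0.028]
contact_force: [0.5, -0.6, -1.9]
opening: 0.225
[517.87572919 133.31159896 125.90338847] [-3.14155702e+00  1.40419930e-03  2.78060057e-02] [ 0.53595224 -0.59036349 -1.92395105] [-0.00698054 -0.01177413 -0.00693789] 19.21334727340115
```

```bash
python3 -m creep '[{"dp":[0,0,-3],"angular":[0,0,0],"fingers":12},{"dp":[0,0,-6],"angular":[0,0,0],"fingers":12},{"dp":[0,0,-9],"angular":[0,0,0],"fingers":12},{"dp":[0,0,-12],"angular":[0,0,0],"fingers":12},{"dp":[0,0,-12],"angular":[0,0,0],"fingers":12}]'
python3 -c "
from h import *
s=r.sense();print(s['eef_pos'],s['tcp_rot'],s['contact_force'],s['wrist_torque'],s['opening']*85.4)"
python3 -m creep '[{"dp":[0,0,-2],"angular":[0,0,0],"fingers":12},{"dp":[0,0,-5],"angular":[0,0,0],"fingers":12},{"dp":[0,0,-8],"angular":[0,0,0],"fingers":12},{"dp":[0,0,-9],"angular":[0,0,0],"fingers":12},{"dp":[0,0,-9],"angular":[0,0,0],"fingers":12}]'
python3 - <<'E'
from h import *
s=r.sense();print(s['eef_pos'],s['tcp_rot'],s['contact_force'],s['wrist_torque'],s['opening']*85.4)
x,y=286,258
im=optics.grab_frame('scene');cv2.imwrite('pics/scene10.png',cv2.resize(im[y-30:y+30,x-30:x+30],(600,600),interpolation=cv2.INTER_CUBIC))
E
```

```text
clock: 9.97
eef_pos: [518.1, 133.4, 138.0]
tcp_rot: [-3.141, 0.001, 0.028]
contact_force: [0.7, 0.1, -1.7]
opening: 0.224
[518.05610976 133.4217836  137.99265908] [-3.14136731e+00  1.09211531e-03  2.77398118e-02] [ 0.74491861  0.07533075 -1.6783054 ] [-0.04917325 -0.05554289  0.00959814] 19.147401967108813
clock: 10.38
eef_pos: [517.9, 133.4, 146.7]
tcp_rot: [-3.141, 0.001, 0.028]
contact_force: [0.4, -0.4, -1.5]
opening: 0.231
[517.93002367 133.37592477 146.66625701] [-3.14145294e+00  1.42129925e-03  2.77978161e-02] [ 0.4478353  -0.37654512 -1.45966535] [-0.09027556 -0.05506474 -0.01314663] 19.685789219929845
```

View pics/scene10.png

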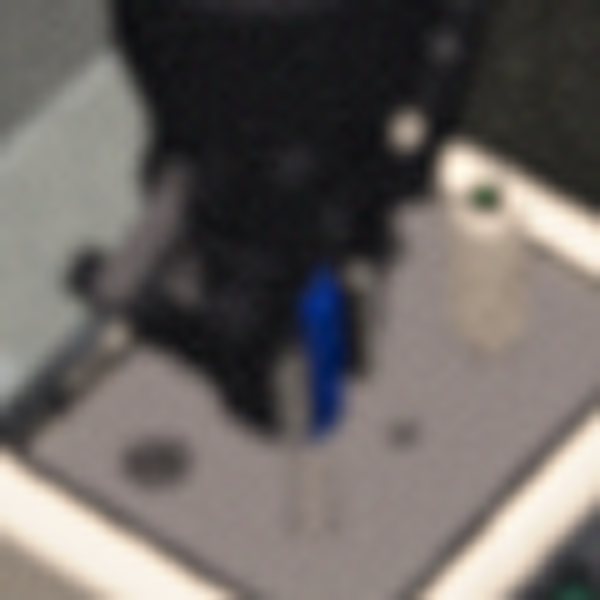

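The blue handle's lower end is at about (318,437), and bare stem runs to the well at (312,535). No ring shows yet, as expected at about 35 mm. I'll check that against the projection.

Run:
```python
from h import *
f=lambda P:np.round((proj('scene',P)[0]-[256,228]+.5)*10)
e=cam('scene')[2]; d=np.array([e[0]-518.5,e[1]-133]);d/=np.linalg.norm(d)
for rise in(30,35,40):
    print(rise,'near bottom rim of handle',f([518.5+10*d[0],133+10*d[1],104+rise]),'ring near',f([518.5+5*d[0],133+5*d[1],56+rise]),'top',f([518.5,133,152+rise]))
print('well near',f([518.5+5.5*d[0],133+5.5*d[1],96]), f([518.5+5*d[0],133+5*d[1],101]))
```

```text
30 near bottom rim of handle [310. 458.] ring near [318. 562.] top [299. 298.]
35 near bottom rim of handle [309. 445.] ring near [317. 550.] top [298. 284.]
40 near bottom rim of handle [308. 432.] ring near [316. 537.] top [297. 271.]
well near [316. 539.] [315. 525.]
```

```bash
python3 -m creep '[{"dp":[0,0,-1],"angular":[0,0,0],"fingers":12},{"dp":[0,0,-2.5],"angular":[0,0,0],"fingers":12},{"dp":[0,0,-4],"angular":[0,0,0],"fingers":12},{"dp":[0,0,-5],"angular":[0,0,0],"fingers":12},{"dp":[0,0,-5],"angular":[0,0,0],"fingers":12}]'
python3 -m creep '[{"dp":[0,0,0],"angular":[0,0,0],"fingers":12},{"dp":[0,0,0],"angular":[0,0,0],"fingers":12},{"dp":[0,0,0],"angular":[0,0,0],"fingers":12}]'
python3 - <<'E'
from h import *
s=r.sense();print(s['eef_pos'],s['tcp_rot'],s['contact_force'],s['wrist_torque'],s['opening']*85.4)
x,y=286,258
im=np.mean([optics.grab_frame('scene').astype(float) for _ in range(6)],0)
a=im[y-30:y+30,x-30:x+30].astype(np.uint8);cv2.imwrite('pics/scene11.png',cv2.resize(a,(600,600),interpolation=cv2.INTER_CUBIC))
o=cv2.imread('pics/scene0.png')
# brightness along stem column
for v in range(266,286): print(v,im[v,284:291].mean(1).round().astype(int), 'b-r',(im[v,284:291,0]-im[v,284:291,2]).round().astype(int))
E
```

```text
clock: 10.85
eef_pos: [517.9, 133.4, 151.6]
tcp_rot: [-3.142, 0.002, 0.028]
contact_force: [0.5, -0.1, -0.5]
opening: 0.225
clock: 11.1
eef_pos: [517.7, 133.3, 151.2]
tcp_rot: [3.142, 0.002, 0.028]
contact_force: [-0.1, 0.5, -2.1]
opening: 0.223
[517.65371468 133.32191857 151.21764349] [3.14156908e+00 2.12943978e-03 2.78050396e-02] [-0.06235807  0.52388487 -2.1490802 ] [ 0.03652876  0.0317491  -0.01054842] 19.064680873259743
266 [90 98 85 58 43 58 94] b-r [-10 -10   2  40  79  64  22]
267 [83 97 85 57 42 61 95] b-r [ -9 -10   0  37  76  56  16]
268 [ 76  94  85  58  49  72 106] b-r [ -8 -10   2  37  64  40   9]
269 [ 78  95  85  66  70  97 120] b-r [-8 -8  5 34 42 20 -2]
270 [ 92  99  94  88 101 120 132] b-r [-10  -6   5  18  12   0 -10]
271 [112 111 111 116 122 132 136] b-r [-12 -10  -4  -3  -8 -13 -14]
272 [127 124 126 130 131 133 135] b-r [-15 -16 -15 -15 -17 -16 -15]
273 [132 128 132 136 131 131 135] b-r [-15 -17 -20 -19 -17 -15 -14]
274 [131 127 132 136 132 131 134] b-r [-14 -17 -20 -21 -18 -14 -15]
275 [131 126 131 135 131 131 135] b-r [-15 -16 -19 -20 -17 -15 -14]
276 [131 127 131 136 131 130 134] b-r [-14 -17 -19 -20 -18 -16 -14]
277 [131 128 132 136 133 131 135] b-r [-14 -16 -19 -20 -18 -16 -15]
278 [131 125 132 136 133 130 134] b-r [-14 -16 -19 -19 -18 -15 -15]
279 [127 120 127 133 127 125 131] b-r [-14 -14 -18 -20 -18 -16 -15]
280 [124 111 117 121 113 116 129] b-r [-14 -14 -16 -18 -16 -14 -14]
281 [126 112 107 104 102 114 131] b-r [-13 -12 -13 -14 -12 -13 -14]
282 [134 124 116 109 113 126 136] b-r [-15 -14 -14 -12 -13 -14 -14]
283 [138 134 132 128 131 136 137] b-r [-14 -14 -14 -13 -14 -15 -14]
284 [137 138 138 137 137 138 138] b-r [-15 -14 -15 -14 -14 -14 -15]
285 [138 138 138 138 138 138 137] b-r [-14 -16 -15 -15 -14 -14 -15]
```

View pics/scene11.png

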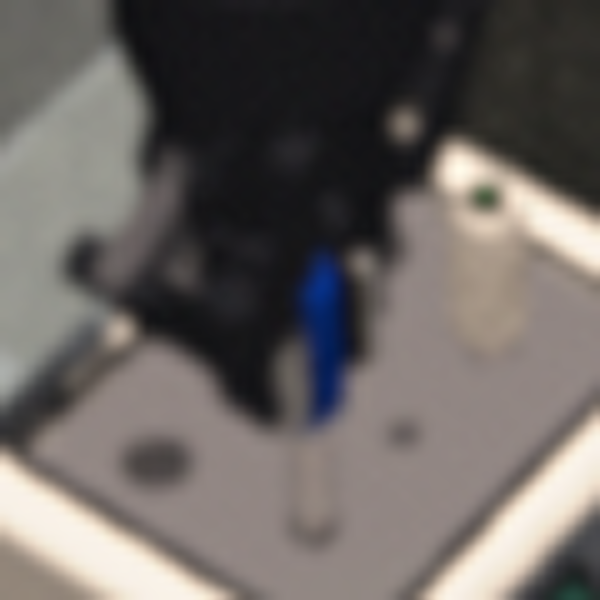

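```bash
python3 - <<'E'
from h import *
e=cam('scene')[2]; d=np.array([e[0]-518.5,e[1]-133]);d/=np.linalg.norm(d)
im=optics.grab_frame('scene').astype(float)
o=cv2.imread('pics/scene0.png').astype(float)
p=lambda z,q:proj('scene',[518.5+q*d[0],133+q*d[1],z])[0]
print('pred bottom 0:',p(104,10),'40:',p(144,10),'36',p(140,10),'44',p(148,10))
print('ring pixels: well near',p(96,5),'ring top edge at rise 40',p(97.5,5))
print(p(104,10)[1]-p(144,10)[1])
E
python3 - <<'E'
import cv2,numpy as np
# raw scene6 was 40x40 upsampled x15 from (266,248)
a=cv2.imread('pics/scene6.png').astype(float)
a=cv2.resize(a,(40,40),interpolation=cv2.INTER_AREA)
for v in range(24,38): print(248+v,(a[v,18:25,0]-a[v,18:25,2]).round().astype(int))
E
```

```text
pred bottom 0: [287.05967721 280.84550753] 40: [286.34047489 270.66405247] 36 [286.41377467 271.70353058] 44 [286.26686208 269.61972234]
ring pixels: well near [287.08679489 281.22863265] ring top edge at rise 40 [287.06057282 280.85816186]
10.18145505572869
272 [78 92 94 94 88 67 34]
273 [75 92 95 97 88 69 33]
274 [71 89 95 95 93 72 35]
275 [68 87 92 98 95 77 41]
276 [68 87 93 95 93 79 42]
277 [61 83 92 97 95 75 38]
278 [49 77 91 96 87 59 24]
279 [28 53 69 77 63 36  7]
280 [ 5 22 36 42 32 11 -6]
281 [-10  -3   4   8   3  -8 -14]
282 [-15 -14 -12 -10 -13 -16 -15]
283 [-14 -16 -16 -14 -16 -15 -15]
284 [-14 -15 -14 -15 -15 -14 -14]
285 [-14 -13 -15 -17 -16 -14 -15]
```

The dark ring now shows at row 281, where the well mouth projects (281.2). The handle edge has moved 9.7–10.5 px against the 10.2 px expected for 40 mm, and the measured TCP has risen 39.5 mm. I'll take a last check of the lid and the bystanders.

Run:
```python
from h import *
im=optics.grab_frame('top');cv2.imwrite('pics/top12.png',im)
s=r.sense();print(s['clock'],s['eef_pos'],s['contact_force'],abs(s['qvel']).max())
```

```text
11.5 [517.71020056 133.32352306 151.28842437] [-0.37569208  0.3113258  -1.72865151] 0.0020672805195511455
```

View pics/top12.png

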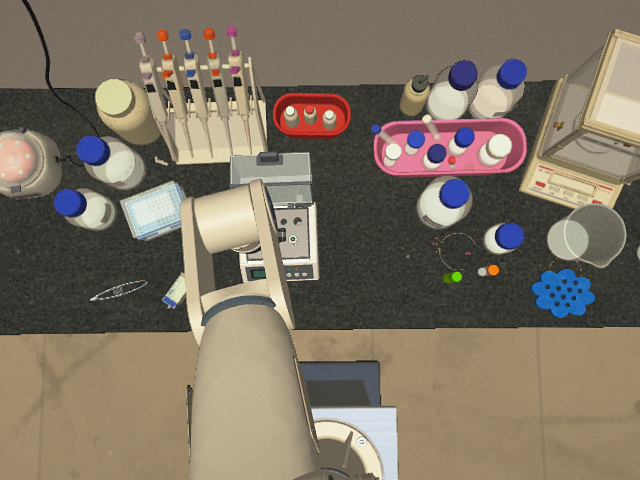

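The lid lies back with its handle at (268,158), unchanged. The white probe is down at (292,239). The tip box, bottle, marker, tube and the visible part of the carton are where they started. Handing in.

```bash
python3 -c "
from rig import r
print(r.sign_off())"
```

```text
the job is handed in; nothing more can be done
None
```

I opened the lid until it lay still on its stop. I then drew the blue probe up to its mark and handed the job in at about 11.5 s with the gripper still holding it; no verdict was reported.

- **Lid:** its handle stayed at the same pixels in frames before and after the draw, so it was at rest. Its position fits 1.75 rad only if the hinge is about 5 mm nearer than I estimated from the probes; the lid edges I measured at the start also point that way.
- **Blue probe height:** the tool rose 39.5 mm from where it gripped the seated probe. The handle edge moved 9.7–10.5 px, where 40 mm should give 10.2 px. A dark band, which I take to be the ring, shows at the well mouth. The camera alone is only good to about 2 mm here.
- **Forces:** the side force peaked at about 4 N just after the probe lifted. I nulled it with a small sideways shift, and afterwards only about 2 N of probe weight remained.
- **Other things:** the white probe looked fully down. The bystanders looked unmoved, though the arm hid part of the carton in the last picture.

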